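# Feel out the stop of a tip-up board cradle, then hold the cradle at the marker

### The job

Take the tip-up board cradle by its round knob and raise it gently until you feel it come up against its stop, which is set somewhere different every time; do not force it. Then lower it until the pointer on its front edge is in line with the marker on the curved scale, and finish while still holding it there by the knob: without you it would fall. Never let the cradle drop, and leave the marker and the other things on the bench where they are.

Things in the scene. Friction and masses are not known exactly. Their poses are not given: they have to be found in the camera images.
- fixture: Fixed grey stand, foot plate 236 x 170 x 12 mm (x -118 to 118, y -111 to 59 mm), a curved aluminium scale at each end (radius 114 mm about the hinge, up to 185 mm high). Origin on the bench top. x: along the hinge axis, level (away from the robot at yaw 0); y: level, from hinge to knob of the lowered cradle; z up. The hinge axis lies at y = -90, z = 60 mm.
- hinge_mid (a point): Point on the hinge axis in the middle of the cradle, 60 mm above the bench.
- cradle (a joint): Cradle angle, rad: 0 = level on its rests (the start), grows as the knob side swings up. Steel frame 160 x 133 x 5 mm with a green circuit board, 0.4 to 0.65 kg in all; turns freely and falls if not held. Its stop, a dark block on the rear scale that the lug meets, is between 1.04 and 1.36 rad (to be felt), rigid to 60 N; over 45 N on it is forcing it.
- knob: Black round knob on the cradle's free edge: cylinder 28 mm across, 26 mm long, axis along the hinge axis, flat ends facing the fixture's +x and -x. Origin at its centre, 190 mm from the hinge axis (60 mm above the bench when lowered). On an 8 mm stem, 31 mm clear of the frame; nothing under it. Gripped on its flat ends it turns between the pads, so a gripper can stay pointing down.
- lug: Steel pin, 8 mm thick, sticking out of the rear (+x) edge of the cradle; it meets the stop. Origin on the pin's centre line 140 mm from the hinge axis, in the middle of the cradle; x along the hinge axis.
- pointer (a point): On the centre line of the pointer, a dark steel pin 6 mm thick and 42 mm long that sticks out of the cradle's front (-x) edge 140 mm from the hinge axis and passes just outside the front scale. This point is 6 mm from the pin's end.
- marker (a joint): Angle at which the marker is set, rad, on the same zero and sense as cradle: the pointer is in line with the marker when the two angles are equal. Between 0.5 and 0.9. The marker sits stiffly (about 20 N at its tip would shift it).
- mark (a point): Point the marker shows: the marker is a small black rider (20 x 14 x 10 mm) on the front face of the front scale, with a narrow tip 4 mm wide that points outward and ends at 133 mm from the hinge axis. This point lies on the line of the tip, 7 mm past its end, 140 mm from the hinge axis, where the pointer's point passes.
- tin: Small round tin, 41 mm across and 18 mm high, a bystander. Origin at the centre of its underside.
- cutters: Side cutters lying flat, 126 x 53 x 13 mm, a bystander. Origin under their middle.
- driver: Small screwdriver lying flat, 151 x 14 x 13 mm, a bystander. Origin under its middle.
- reel: Reel of solder standing upright, 56 mm across and 58 mm high, a bystander. Origin at the centre of its underside.
- pen: Flux pen lying flat, 115 x 14 x 15 mm, a bystander. Origin under its middle.
- tape: Roll of masking tape lying flat, 112 mm across and 25 mm high, a bystander. Origin at the centre of its underside.

How it is judged (in metres and radians):
On the way:
1. the cradle is raised until its lug bears on the stop (at least 1 N), with the fingers on the knob (contact force between lug and fixture above 1 N and contact force between the fingers and knob above 1 N), for 0.04 s.
At the end, for the whole second after the job is handed in: The fingers hold the knob, the cradle is at rest, and the pointer's point is within 8 mm (about 3 degrees) of the point the marker shows (distance between pointer and mark below 0.008 m and contact force between the fingers and knob above 1 N and velocity of joint cradle between -0.1 and 0.1 rad/s); the arm keeps its last pose, push and grip.
It fails at once if the stop is forced (over 45 N on it) (contact force between lug and fixture above 45 N).
It fails at once if the cradle is dropped (falls faster than 2 rad/s) (velocity of joint cradle below -2 rad/s).
It fails at once if the marker is shifted by more than 5 mm (distance of mark from where it was at the start of the episode above 0.005 m).
It fails at once if another thing on the bench is shifted by more than 20 mm (distance of any of tin, cutters, driver, reel, pen, tape from where it was at the start of the episode above 0.02 m).
It also fails if it takes over 54 s, if anything falls off the work surface, if the arm or the gripper's body presses on something with over 40 N, if the wrist force passes 120 N, or if a joint passes its speed limit or range.

### The arm

A 6-joint arm with a two-finger parallel gripper is mounted at the origin on a cart in front of the work surface, level with it; the furniture and walls round the work are solid. World frame = base frame: x ahead of the robot, y to its left, z up, the work surface at z = 0. Lengths are in m, angles in degrees, forces in N, time in s.
With the tool pointing down it reaches from about 0.3 to 0.75 m from the base axis. Payload 8.5 kg.
Tool frame: the origin (TCP) lies between the finger pads; the fingertips stand ahead of it and the grasp point (between the pads) lies 8 mm behind it (env.tcp_to_tips is the z of the fingertips in the tool frame, in m); z points along the fingers, x is the direction in which the jaws open and shut, and the axes are right-handed (so a half turn about z gives the same grasp; the last joint's range is limited). The gripper opens to 85 mm and grips with 20 to 120 N. Pads are 22 mm wide; open, the fingers measure 114 mm over their backs; the gripper's body (76 mm by 85 mm) begins 54 mm behind the grasp point. The pads swing forward as they close: fully open they stand 13 mm farther back than shut.
Start: joints at [52.867, 21.807, 74.336, -0, 83.858, -12.336], TCP at [0.231, 0.499, 0.242] pointing down, gripper open.
Joint ranges: [-178.18, 178.18], [-50.72, 133.34], [12.68, 142.11], [-81.47, 261.47], [9.98, 163.14], [-165.26, 165.26]. Speed limits (degrees/s): [136.94, 136.94, 180, 180, 180, 180].

### API

Orientations are given as a 3x3 rotation matrix whose columns are the frame's x, y, z axes.
In Python, from rig import observe, viewer, env gives the robot as it stands.
- The arm moves only by the tool jog_arm, never from a script. Its arguments are lists of equal length, an entry for each row: "dr": the turn, a rotation vector about the tool's x, y, z in rad, a list of three; "slide": the shift along the tool's x, y, z in m, a list of three; "gripper": the opening, from -1 (shut) to 1 (fully open), so that 0 is half open. In form: {"dr": [[rx, ry, rz], ...], "slide": [[dx, dy, dz], ...], "gripper": [gripper, ...]}. A call has exactly 10 rows; each row shifts and turns the commanded pose from where the row before left it, along the tool's axes as they then stand; what a row does not reach is not made up. A row lasts 1/10 s, in which the tool goes at most 50 mm and 8.59 degrees, less where a joint would pass 70% of its speed; a pose out of reach is approached as far as the arm can. A call is refused whole if a number of a shift passes 0.05 or a number of a turn 0.15, either way. A call with a gripper value outside its range is refused whole. The fingers move at their own pace and stop on an object; "force" is the grip in N (left out, the last holds). Time passes only in rows, so rows that do not move let the fingers close, or fill a call up. It gives the time, the measured TCP pose, the force and the opening at its end, in the units of the state.
- observe(): the state, without advancing time (a new reading comes with each control period).
- viewer.get_image(name): name is "scene" or "top" or "wrist"; returns a dict with "pixels" (480x640x3 uint8, blue, green, red), "camera_matrix" (3x3 intrinsics, pixels), "R" (3x3) and "t" (3): a world point X has camera coordinates R X + t. Camera axes: x right, y down, z forward; pixel columns grow to the right and rows downward; lengths in m; the calibration is good to about 2 mm. A picture is of the moment at which its call begins. There is no depth.
- env.close_job(): hands the job in, once; it reports no verdict.
The state is a dict: "time_s": time; "q": joint angles; "qvel": joint speeds; "joint_efforts": joint torques, N m; "position": TCP position; "tool_rot": TCP orientation; "ft_force": force on the tool from outside, world axes, zero at the start; "wrist_torque": the same for the moment, N m; "grip_width": finger opening in m.
Only numpy, scipy, OpenCV 4.12 (cv2) and the standard library are available. Lean on these libraries where they do the work, as an engineer would, in place of code of your own. Each camera call takes 0.05 s, during which the arm holds its last target.

## Working session

There is one attempt and no reset: what is moved stays moved. The work goes in short steps, Python scripts to look and compute and a tool call to move; the robot and the scene stay as the last step left them, time stands still between calls to the robot, and variables do not carry over. Pictures are saved under pics/ and viewed, and the job is handed in when it is done.

Besides the shell and the picture viewer there is one more tool, called after "Call:" as name(argument=value, ...) on one line, values as JSON. jog_arm: Moves the arm, as the interface text tells. Its arguments: {"type":"object","properties":{"dr":{"type":"array","items":{"type":"array","items":{"type":"number"}}},"slide":{"type":"array","items":{"type":"array","items":{"type":"number"}}},"gripper":{"type":"array","items":{"type":"number"}},"force":{"type":"number"}},"required":["dr","slide","gripper"]}

```bash
mkdir -p pics; ls; python3 - <<'E'
from rig import observe, viewer, env
import cv2,numpy as np
s=observe()
for k,v in s.items(): print(k,np.round(v,4).tolist())
print(env.tcp_to_tips)
for n in ["scene","top","wrist"]:
    d=viewer.get_image(n); cv2.imwrite(f"pics/{n}0.png",d["pixels"]); np.savez(f"pics/{n}0.npz",**d)
    print(n,(-d["R"].T@d["t"]).round(3),d["R"][2].round(3))
E
```

```text
pics
time_s 0.0
q [52.865, 21.8413, 74.3855, 0.0006, 83.8586, -12.3364]
qvel [-0.045, 0.0394, -0.1305, -0.0364, 0.0681, -0.0433]
joint_efforts [-0.0006, -44.847, -23.1278, -0.0002, 0.0048, -0.0]
position [0.2305, 0.4991, 0.2417]
tool_rot [[0.4194, 0.9078, -0.0009], [0.9078, -0.4194, -0.0012], [-0.0015, -0.0003, -1.0]]
ft_force [-0.2528, 0.0861, 0.2017]
wrist_torque [-0.0302, -0.0047, -0.0045]
grip_width 0.0855
0.011
scene [0.042 0.379 0.943] [ 0.51  -0.27  -0.817]
top [0.343 0.068 1.135] [ 0.21   0.018 -0.978]
wrist [0.165 0.53  0.373] [ 0.26  -0.123 -0.958]
```

View pics/scene0.png

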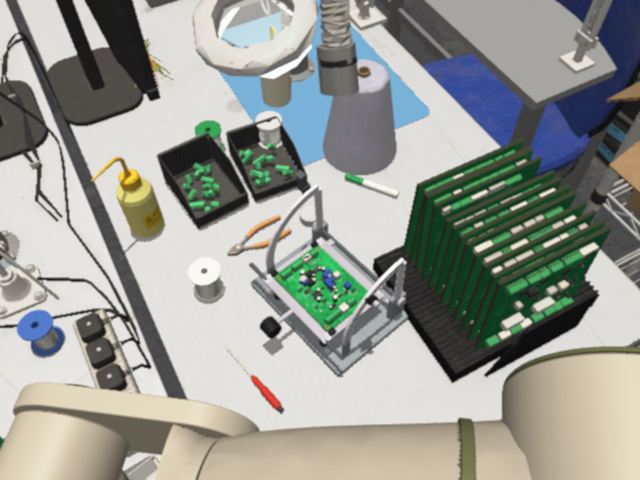

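View pics/top0.png

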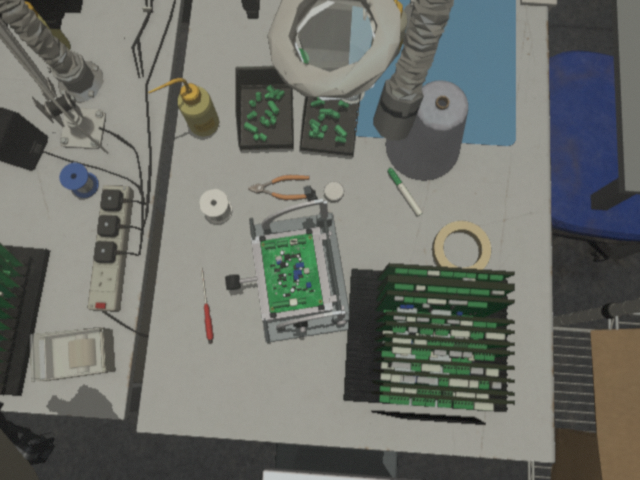

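View pics/wrist0.png

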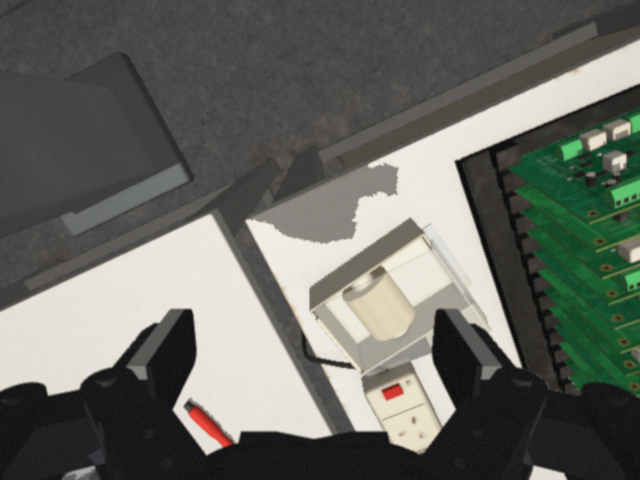

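The scene picture shows the cradle at about (320,290) with the knob at (270,326). In the top picture the knob is at about (233,282), with the reel at (214,205) and the driver at (207,310). I'll zoom in to get better pixel positions.

```bash
python3 - <<'E'
import cv2,numpy as np
a=cv2.imread("pics/top0.png")[190:350,190:370]; cv2.imwrite("pics/topc.png",cv2.resize(a,None,fx=4,fy=3.75,interpolation=cv2.INTER_CUBIC)[:600])
a=cv2.imread("pics/scene0.png")[180:380,220:420]; cv2.imwrite("pics/scenec.png",cv2.resize(a,None,fx=3,fy=3,interpolation=cv2.INTER_CUBIC))
E
```

```text
(no output)
```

View pics/topc.png

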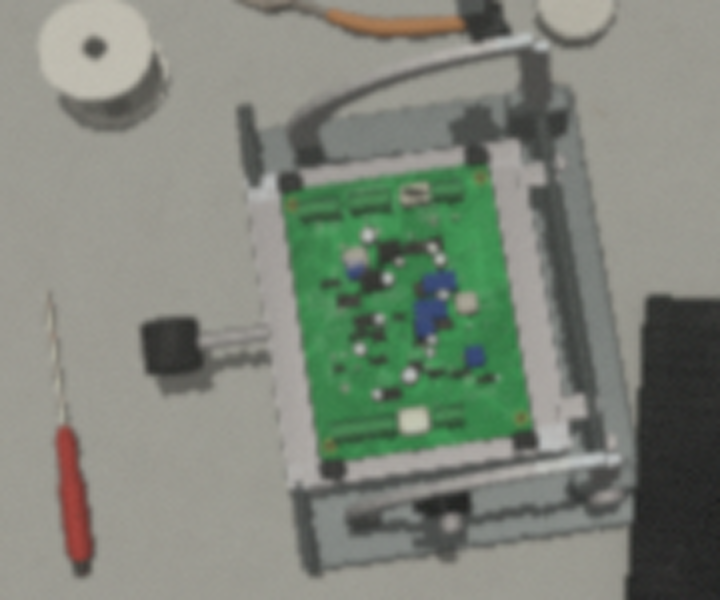

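View pics/scenec.png

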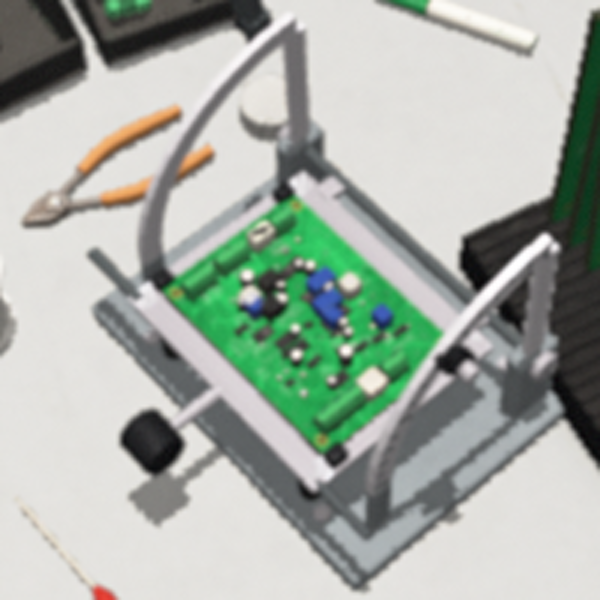

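```bash
cat > h.py <<'E'
import cv2,numpy as np
def ray(d,u,v):
    K,R,t=d["camera_matrix"],d["R"],d["t"]
    c=-R.T@t; r=R.T@np.linalg.inv(K)@np.array([u,v,1.]); return c,r/np.linalg.norm(r)
def onz(d,u,v,z):
    c,r=ray(d,u,v); return c+r*(z-c[2])/r[2]
def tri(rs):
    A=sum(np.eye(3)-np.outer(r,r) for c,r in rs); b=sum((np.eye(3)-np.outer(r,r))@c for c,r in rs)
    p=np.linalg.solve(A,b); return p,[np.linalg.norm((np.eye(3)-np.outer(r,r))@(p-c)) for c,r in rs]
def proj(d,X):
    p=d["camera_matrix"]@(d["R"]@X+d["t"]); return p[:2]/p[2]
E
python3 - <<'E'
from h import *
T=dict(np.load("pics/top0.npz"));S=dict(np.load("pics/scene0.npz"))
def blob(d,box):
    x0,y0,x1,y1=box; g=d["pixels"][y0:y1,x0:x1].max(2); m=(g<60).astype(np.uint8)
    n,l,st,c=cv2.connectedComponentsWithStats(m); i=1+st[1:,4].argmax(); print(st[i],c[i]+[x0,y0]); return c[i]+[x0,y0]
k1=blob(T,(215,265,250,300)); k2=blob(S,(255,305,290,350))
P=tri([ray(T,*k1),ray(S,*k2)]); print("knob",P)
for d in (T,S):
    hsv=cv2.cvtColor(d["pixels"],cv2.COLOR_BGR2HSV); m=cv2.inRange(hsv,(45,120,60),(75,255,255)); 
    m2=np.zeros_like(m); 
    b=(250,225,335,320) if d is T else (265,235,375,340)
    m2[b[1]:b[3],b[0]:b[2]]=m[b[1]:b[3],b[0]:b[2]]; m2=cv2.morphologyEx(m2,cv2.MORPH_OPEN,np.ones((3,3)))
    pts=np.argwhere(m2)[:,::-1]
    W=np.array([onz(d,u,v,0.066)[:2] for u,v in pts]); r=cv2.minAreaRect((W*1000).astype(np.float32)); print(r)
for a,b,z in [((252.5,240.7),(263,319.3),.0625),]:
    A,B=onz(T,*a,z),onz(T,*b,z); print(A,B,np.degrees(np.arctan2(*(A-B)[:2][::-1])))
for nme,d,u,v,z in [("reel",T,214,203,.058),("driver tip",T,203,268,.003),("driver end",T,210,342,.01),("plate cornerL",T,252,227,.012),("plate LB",T,268.5,342,.012),("plate RB",T,347,329,.012),("plate RT",T,332,214,.012)]:
    print(nme,onz(d,u,v,z).round(3))
E
```

```text
[ 11  11  14  14 145] [232.59310345 282.63448276]
[  6  13  20  20 258] [270.39147287 327.01937984]
knob (array([0.4843952 , 0.24096368, 0.06619262]), [np.float64(0.0007647600508058601), np.float64(0.0007647600508057391)])
((510.2458190917969, 132.83010864257812), (134.96775817871094, 96.45496368408203), 12.8455228805542)
((513.43310546875, 132.36776733398438), (139.23500061035156, 98.43697357177734), 13.112641334533691)
[0.56702744 0.21119557 0.0625    ] [0.42024745 0.1780193  0.0625    ] 12.736389352950997
reel [0.637 0.293 0.058]
driver tip [0.517 0.312 0.003]
driver end [0.374 0.281 0.01 ]
plate cornerL [0.605 0.222 0.012]
plate LB [0.381 0.169 0.012]
plate RB [0.417 0.02  0.012]
plate RT [0.643 0.063 0.012]
```

Call:
jog_arm(dr=[[0,0,0.0913],[0,0,0.0913],[0,0,0.0913],[0,0,0.0913],[0,0,0.0913],[0,0,0.0913],[0,0,0.0913],[0,0,0.0913],[0,0,0.0913],[0,0,0.0913]], slide=[[0,0,0],[0,0,0],[0,0,0],[0,0,0],[0,0,0],[0,0,0],[0,0,0],[0,0,0],[0,0,0],[0,0,0]], gripper=[1,1,1,1,1,1,1,1,1,1], force=40)

```text
time_s: 1.15
position: [0.2306, 0.4992, 0.242]
tool_rot: [[0.976, 0.219, -0.0], [0.219, -0.976, -0.001], [-0.001, 0.0, -1.0]]
ft_force: [0.7, 0.4, -0.0]
grip_width: 0.0856
```

Call:
jog_arm(dr=[[0,0,0],[0,0,0],[0,0,0],[0,0,0],[0,0,0],[0,0,0],[0,0,0],[0,0,0],[0,0,0],[0,0,0]], slide=[[0.021,0.034,0],[0.021,0.034,0],[0.021,0.034,0],[0.021,0.034,0],[0.021,0.034,0],[0.021,0.034,0],[0.021,0.034,0],[0.021,0.034,0],[0.021,0.034,0],[0,0,0]], gripper=[1,1,1,1,1,1,1,1,1,1])

```text
time_s: 2.15
position: [0.4859, 0.24, 0.2416]
tool_rot: [[0.976, 0.219, -0.0], [0.219, -0.976, -0.001], [-0.0, 0.001, -1.0]]
ft_force: [-0.4, -0.6, -0.4]
grip_width: 0.0854
```

```bash
cat > st.py <<'E'
from rig import observe
import numpy as np
s=observe(); R=np.array(s["tool_rot"])
print(round(s["time_s"],2),"pos",np.round(s["position"],4),"q",np.round(s["q"],1),"F",np.round(s["ft_force"],2),"w",round(s["grip_width"],4)); print(R.round(3).tolist())
E
python3 st.py; python3 - <<'E'
from rig import viewer
import cv2,numpy as np
for n in ["wrist"]:
    d=viewer.get_image(n); cv2.imwrite(f"pics/{n}1.png",d["pixels"]); np.savez(f"pics/{n}1.npz",**d)
E
```

```text
2.15 pos [0.4859 0.24   0.2416] q [13.8 21.  75.7 -0.1 83.3  1.2] F [-0.44 -0.63 -0.36] w 0.0854
[[0.976, 0.219, -0.0], [0.219, -0.976, -0.001], [-0.0, 0.001, -1.0]]
```

View pics/wrist1.png

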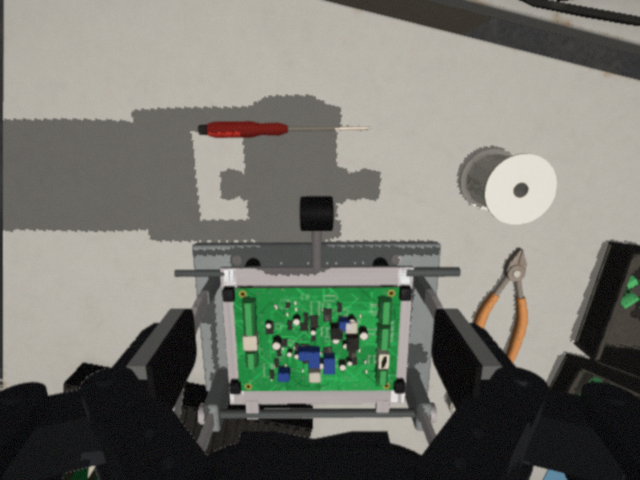

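```bash
python3 - <<'E'
from h import *
W=dict(np.load("pics/wrist1.npz"));T=dict(np.load("pics/top0.npz"));S=dict(np.load("pics/scene0.npz"))
x0,y0,x1,y1=285,180,350,245
g=W["pixels"][y0:y1,x0:x1].max(2); m=(g<50).astype(np.uint8); n,l,st,c=cv2.connectedComponentsWithStats(m); i=1+st[1:,4].argmax(); print(st[i],c[i]+[x0,y0])
x,y,w,h,_=st[i]; k=np.array([x0+x+w/2,y0+y+h/2])
print(onz(W,*k,.06)); print(tri([ray(W,*k),ray(T,232.6,282),ray(S,270.4,327)]))
# yaw from the frame free edge in the wrist view
A,B=onz(W,223,269,.0625),onz(W,409,266,.0625); print(A,B,np.degrees(np.arctan2(*(B-A)[:2][::-1])))
for u,v,z in[(202,129,.005),(370,128,.003),(521,190,.058)]: print(onz(W,u,v,z))
E
```

```text
[  15   17   33   34 1098] [316.17304189 213.39344262]
[0.48877679 0.24054211 0.06      ]
(array([0.48722377, 0.24097786, 0.06158389]), [np.float64(0.0014602929583380547), np.float64(0.001543554186663166), np.float64(0.00022621971132690872)])
[0.423898   0.17921121 0.0625    ] [0.57218226 0.21506032 0.0625    ] 13.591009442860674
[0.37685956 0.28082676 0.005     ]
[0.5210452  0.31387823 0.003     ]
[0.6413717  0.29397427 0.058     ]
```

Call:
jog_arm(dr=[[0,0,0],[0,0,0],[0,0,0],[0,0,0],[0,0,0],[0,0,0],[0,0,0],[0,0,0],[0,0,0],[0,0,0]], slide=[[0.001,-0.001,0.022],[0,0,0.022],[0,0,0.022],[0,0,0.022],[0,0,0.022],[0,0,0.022],[0,0,0.022],[0,0,0.018],[0,0,0.012],[0,0,0.006]], gripper=[1,1,1,1,1,1,1,1,1,1])

```text
time_s: 3.2
position: [0.4832, 0.2448, 0.0515]
tool_rot: [[0.975, 0.224, -0.001], [0.224, -0.975, -0.0], [-0.001, -0.0, -1.0]]
ft_force: [0.1, -0.4, -0.8]
grip_width: 0.0855
```

Call:
jog_arm(dr=[[0,0,0],[0,0,0],[0,0,0],[0,0,0],[0,0,0],[0,0,0],[0,0,0],[0,0,0],[0,0,0],[0,0,0]], slide=[[0,0,0],[0,0,0],[0,0,0],[0,0,0],[0,0,0],[0,0,0],[0,0,0],[0,0,0],[0,0,0],[0,0,0]], gripper=[0.3,0,-0.2,-0.5,-0.7,-1,-1,-1,-1,-1], force=40)

```text
time_s: 4.2
position: [0.4866, 0.245, 0.0535]
tool_rot: [[0.975, 0.223, 0.007], [0.223, -0.975, 0.002], [0.007, -0.0, -1.0]]
ft_force: [9.3, 3.4, -0.6]
grip_width: 0.0253
```

```bash
python3 st.py; python3 - <<'E'
from rig import viewer
import cv2,numpy as np
for n in ["wrist"]:
    d=viewer.get_image(n); cv2.imwrite(f"pics/{n}2.png",d["pixels"]); np.savez(f"pics/{n}2.npz",**d)
E
```

```text
4.2 pos [0.4866 0.245  0.0535] q [14.3 33.2 90.2  0.  56.1  1.4] F [ 9.35  3.42 -0.55] w 0.0253
[[0.975, 0.223, 0.007], [0.223, -0.975, 0.002], [0.007, -0.0, -1.0]]
```

View pics/wrist2.png

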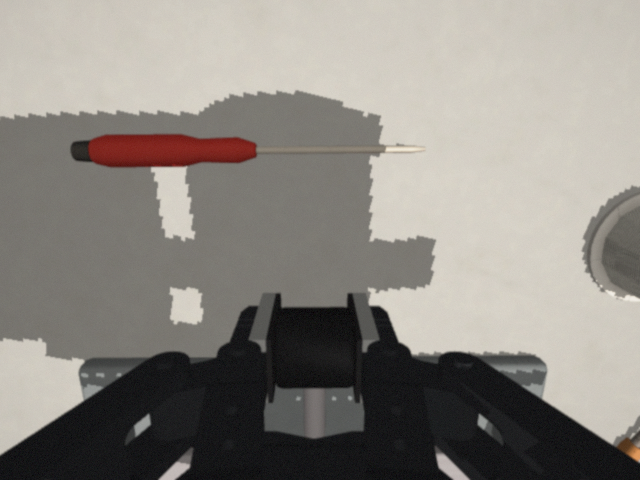

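Call:
jog_arm(dr=[[0,0,0],[0,0,0],[0,0,0],[0,0,0],[0,0,0],[0,0,0],[0,0,0],[0,0,0],[0,0,0],[0,0,0]], slide=[[0.003,0.0002,-0.0095],[0,0.0007,-0.0095],[0,0.0012,-0.0094],[0,0.0017,-0.0093],[0,0.0021,-0.0093],[0,0.0026,-0.0091],[0,0.003,-0.009],[0,0.0035,-0.0088],[0,0.0039,-0.0087],[0,0.0044,-0.0085]], gripper=[-1,-1,-1,-1,-1,-1,-1,-1,-1,-1], force=50)

```text
time_s: 5.25
position: [0.492, 0.2221, 0.1441]
tool_rot: [[0.975, 0.223, -0.0], [0.223, -0.975, 0.0], [-0.0, -0.0, -1.0]]
ft_force: [-0.2, -0.9, -5.7]
grip_width: 0.0251
```

```bash
python3 st.py; python3 - <<'E'
from rig import viewer
import cv2,numpy as np
for n in ["top","scene"]:
    d=viewer.get_image(n); cv2.imwrite(f"pics/{n}3.png",d["pixels"]); np.savez(f"pics/{n}3.npz",**d)
E
```

```text
5.25 pos [0.492  0.2221 0.1441] q [11.7 26.1 84.9  0.  69.  -1.2] F [-0.16 -0.86 -5.65] w 0.0251
[[0.975, 0.223, -0.0], [0.223, -0.975, 0.0], [-0.0, -0.0, -1.0]]
```

View pics/scene3.png

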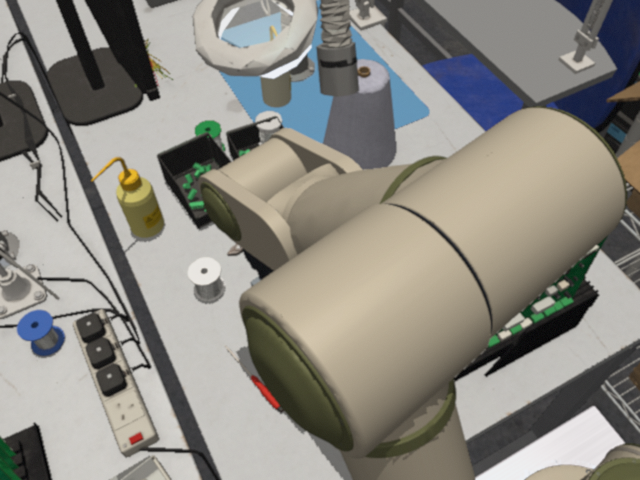

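View pics/top3.png

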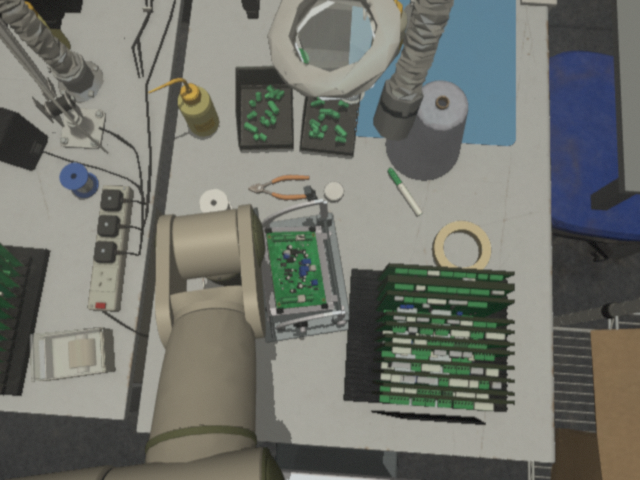

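Call:
jog_arm(dr=[[0,0,0],[0,0,0],[0,0,0],[0,0,0],[0,0,0],[0,0,0],[0,0,0],[0,0,0],[0,0,0],[0,0,0]], slide=[[0,0.0043,-0.0074],[0,0.0046,-0.0072],[0,0.0049,-0.007],[0,0.0052,-0.0068],[0,0.0055,-0.0065],[0,0.0058,-0.0063],[0,0.0061,-0.006],[0,0.0064,-0.0057],[0,0.0066,-0.0054],[0,0.0068,-0.0051]], gripper=[-1,-1,-1,-1,-1,-1,-1,-1,-1,-1])

```text
time_s: 6.35
position: [0.5047, 0.1671, 0.2074]
tool_rot: [[0.975, 0.223, 0.0], [0.223, -0.975, 0.0], [0.0, -0.0, -1.0]]
ft_force: [-0.8, 3.2, -2.7]
grip_width: 0.0251
```

Call:
jog_arm(dr=[[0,0,0],[0,0,0],[0,0,0],[0,0,0],[0,0,0],[0,0,0],[0,0,0],[0,0,0],[0,0,0],[0,0,0]], slide=[[0,0,0],[0,0,0],[0,0,0],[0,0,0],[0,0,0],[0,0,0],[0,0,0],[0,0,0],[0,0,0],[0,0,0]], gripper=[-1,-1,-1,-1,-1,-1,-1,-1,-1,-1])

```text
time_s: 7.35
position: [0.5046, 0.1676, 0.2069]
tool_rot: [[0.975, 0.223, 0.0], [0.223, -0.975, 0.0], [0.0, -0.0, -1.0]]
ft_force: [-3.4, 2.7, 3.6]
grip_width: 0.0256
```

```bash
python3 st.py; python3 - <<'E'
from rig import viewer
import cv2,numpy as np
for n in ["top","wrist"]:
    d=viewer.get_image(n); cv2.imwrite(f"pics/{n}4.png",d["pixels"]); np.savez(f"pics/{n}4.npz",**d)
a=cv2.imread("pics/top4.png")[190:350,190:370]; cv2.imwrite("pics/topc4.png",cv2.resize(a,None,fx=3.75,fy=3.75,interpolation=cv2.INTER_CUBIC)[:600])
E
```

```text
7.35 pos [0.5046 0.1676 0.2069] q [ 5.6 21.6 80.8  0.  77.6 -7.3] F [-3.42  2.67  3.62] w 0.0256
[[0.975, 0.223, 0.0], [0.223, -0.975, 0.0], [0.0, -0.0, -1.0]]
```

View pics/topc4.png

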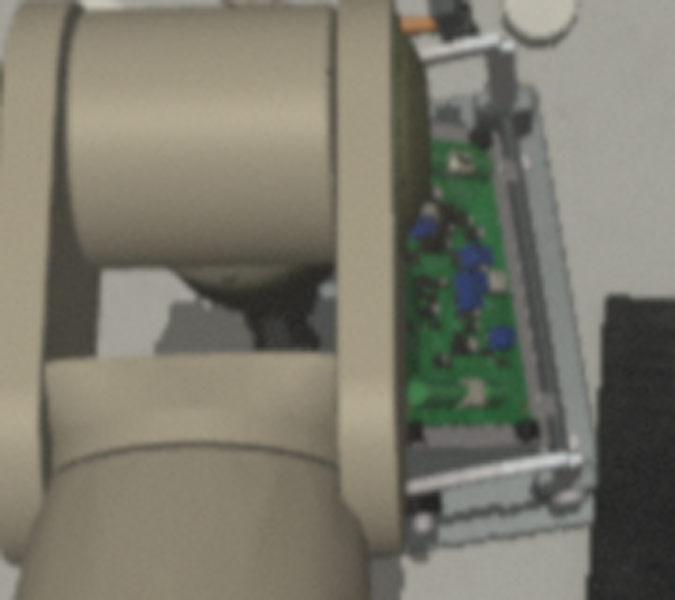

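View pics/wrist4.png

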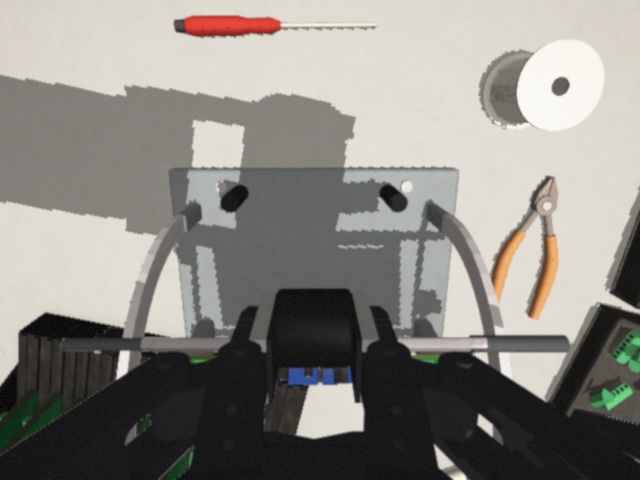

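```bash
python3 - <<'E'
import cv2
a=cv2.imread("pics/top0.png")[300:345,275:355]; a=cv2.resize(a,None,fx=9,fy=9,interpolation=cv2.INTER_CUBIC)
cv2.imwrite("pics/mtop.png",a)
a=cv2.imread("pics/scene0.png")[260:340,330:410]; cv2.imwrite("pics/mscene.png",cv2.resize(a,None,fx=7,fy=7,interpolation=cv2.INTER_CUBIC))
E
```

```text
(no output)
```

View pics/mtop.png

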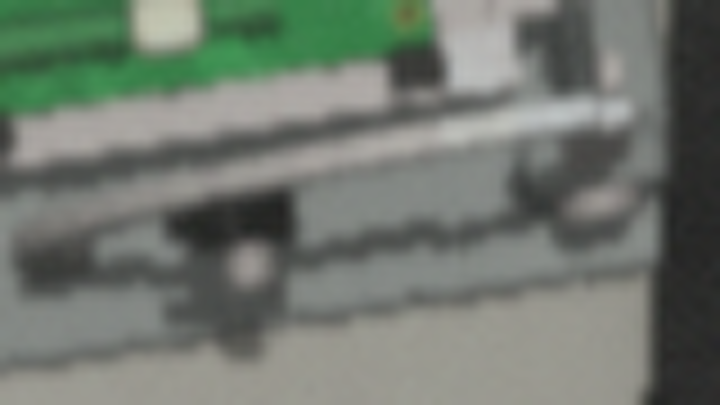

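View pics/mscene.png

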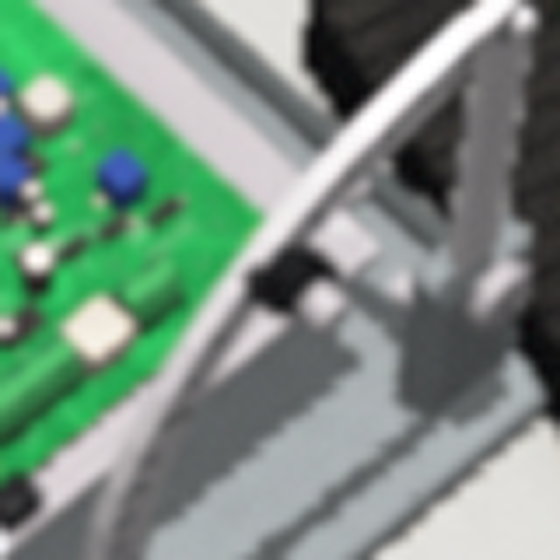

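```bash
python3 - <<'E'
from h import *
T=dict(np.load("pics/top0.npz"));S=dict(np.load("pics/scene0.npz"))
a=np.radians(13.0);ex=np.array([np.cos(a),np.sin(a),0]);ey=np.array([-np.sin(a),np.cos(a),0])
hm=np.array([.487,.241,.06])-.19*ey; print("hinge",hm)
H=lambda p:(ex@(p-hm),ey@(p-hm),p[2]-.06)
def show(n,u,v):
    p,e=tri([ray(T,*u),ray(S,*v)]); x,y,z=H(p); print(n,p.round(4),np.round(e,4),"hinge",np.round([x,y,z],4),"r",np.hypot(y,z).round(4),"th",np.arctan2(z,y).round(3))
show("screw",(275+250/9,300+262/9),(330+322/7,260+300/7))
show("rider",(275+252/9,300+218/9),(330+290/7,260+277/7))
show("scaletop",(275+625/9,300+112/9),(330+520/7,260+15/7))
P=[H(np.array([.5046,.1676,.2149]))]; print(P, np.hypot(*P[0][1:]),np.arctan2(P[0][2],P[0][1]))
W=dict(np.load("pics/wrist4.npz"))
for nme,u,v in (("pointer end",63,344),("lug end",568,344)):
    c,r=ray(W,u,v); x=-.122 if nme[0]=="p" else .122
    s=(x-ex@(c-hm))/(ex@r); p=c+s*r; print(nme,np.round(H(p),4),np.hypot(*H(p)[1:]),np.arctan2(H(p)[2],H(p)[1]))
E
```

```text
hinge [0.5297407  0.05586969 0.06      ]
screw [0.4023 0.1007 0.1531] [0.0004 0.0004] hinge [-0.1141  0.0723  0.0931] r 0.1179 th 0.911
rider [0.4114 0.1017 0.1493] [0.0014 0.0014] hinge [-0.105   0.0713  0.0893] r 0.1143 th 0.897
scaletop [0.4335 0.0331 0.1715] [0.0007 0.0007] hinge [-0.0989 -0.0006  0.1115] r 0.1115 th 1.576
[(np.float64(0.0006375057513804693), np.float64(0.11452209868831172), np.float64(0.1549))] 0.19263779766176578 0.9341595584888026
pointer end [-0.122   0.0813  0.1027] 0.13096117255650666 0.901332062780982
lug end [0.122  0.0844 0.1089] 0.13776681958946768 0.9111395238875154
```

Call:
jog_arm(dr=[[0,0,0],[0,0,0],[0,0,0],[0,0,0],[0,0,0],[0,0,0],[0,0,0],[0,0,0],[0,0,0],[0,0,0]], slide=[[0,0.0016,-0.0011],[0,0.0016,-0.0011],[0,0.0016,-0.0011],[0,0.0016,-0.0011],[0,0.0016,-0.001],[0,0.0016,-0.001],[0,0.0016,-0.001],[0,0.0016,-0.001],[0,0,0],[0,0,0]], gripper=[-1,-1,-1,-1,-1,-1,-1,-1,-1,-1])

```text
time_s: 8.45
position: [0.5073, 0.1556, 0.215]
tool_rot: [[0.975, 0.223, -0.001], [0.223, -0.975, 0.002], [-0.0, -0.002, -1.0]]
ft_force: [-3.7, 4.0, 2.3]
grip_width: 0.0251
```

Call:
jog_arm(dr=[[0,0,0],[0,0,0],[0,0,0],[0,0,0],[0,0,0],[0,0,0],[0,0,0],[0,0,0],[0,0,0],[0,0,0]], slide=[[0,0.001,-0.0006],[0,0.001,-0.0006],[0,0.001,-0.0006],[0,0.001,-0.0006],[0,0.001,-0.0006],[0,0,0],[0,0,0],[0,0,0],[0,0,0],[0,0,0]], gripper=[-1,-1,-1,-1,-1,-1,-1,-1,-1,-1])

```text
time_s: 9.45
position: [0.5084, 0.1507, 0.2179]
tool_rot: [[0.975, 0.223, -0.001], [0.223, -0.975, 0.002], [-0.0, -0.002, -1.0]]
ft_force: [-3.4, 4.2, 1.4]
grip_width: 0.0252
```

Call:
jog_arm(dr=[[0,0,0],[0,0,0],[0,0,0],[0,0,0],[0,0,0],[0,0,0],[0,0,0],[0,0,0],[0,0,0],[0,0,0]], slide=[[0,0.001,-0.0005],[0,0.001,-0.0005],[0,0.001,-0.0005],[0,0.001,-0.0005],[0,0.001,-0.0005],[0,0,0],[0,0,0],[0,0,0],[0,0,0],[0,0,0]], gripper=[-1,-1,-1,-1,-1,-1,-1,-1,-1,-1])

```text
time_s: 10.45
position: [0.5096, 0.1459, 0.2205]
tool_rot: [[0.975, 0.223, -0.0], [0.223, -0.975, 0.002], [-0.0, -0.002, -1.0]]
ft_force: [-2.7, 5.7, 2.6]
grip_width: 0.0254
```

Call:
jog_arm(dr=[[0,0,0],[0,0,0],[0,0,0],[0,0,0],[0,0,0],[0,0,0],[0,0,0],[0,0,0],[0,0,0],[0,0,0]], slide=[[0,0.001,-0.0005],[0,0.001,-0.0005],[0,0.001,-0.0005],[0,0.001,-0.0005],[0,0.001,-0.0004],[0,0,0],[0,0,0],[0,0,0],[0,0,0],[0,0,0]], gripper=[-1,-1,-1,-1,-1,-1,-1,-1,-1,-1])

```text
time_s: 11.45
position: [0.5107, 0.1409, 0.2231]
tool_rot: [[0.975, 0.223, -0.0], [0.223, -0.975, 0.001], [0.0, -0.001, -1.0]]
ft_force: [-3.1, 3.4, 3.3]
grip_width: 0.0253
```

Call:
jog_arm(dr=[[0,0,0],[0,0,0],[0,0,0],[0,0,0],[0,0,0],[0,0,0],[0,0,0],[0,0,0],[0,0,0],[0,0,0]], slide=[[0,0.001,-0.0005],[0,0.001,-0.0005],[0,0.001,-0.0005],[0,0.001,-0.0005],[0,0.001,-0.0004],[0,0,0],[0,0,0],[0,0,0],[0,0,0],[0,0,0]], gripper=[-1,-1,-1,-1,-1,-1,-1,-1,-1,-1])

```text
time_s: 12.45
position: [0.5118, 0.1362, 0.2254]
tool_rot: [[0.975, 0.223, -0.001], [0.223, -0.975, 0.002], [-0.0, -0.002, -1.0]]
ft_force: [-3.7, 4.3, 2.0]
grip_width: 0.0252
```

Call:
jog_arm(dr=[[0,0,0],[0,0,0],[0,0,0],[0,0,0],[0,0,0],[0,0,0],[0,0,0],[0,0,0],[0,0,0],[0,0,0]], slide=[[0,0.001,-0.0004],[0,0.001,-0.0004],[0,0.001,-0.0004],[0,0.001,-0.0004],[0,0.001,-0.0004],[0,0,0],[0,0,0],[0,0,0],[0,0,0],[0,0,0]], gripper=[-1,-1,-1,-1,-1,-1,-1,-1,-1,-1])

```text
time_s: 13.45
position: [0.5129, 0.1312, 0.2275]
tool_rot: [[0.975, 0.223, -0.0], [0.223, -0.975, 0.002], [0.0, -0.002, -1.0]]
ft_force: [-4.1, 4.4, 2.9]
grip_width: 0.0252
```

Call:
jog_arm(dr=[[0,0,0],[0,0,0],[0,0,0],[0,0,0],[0,0,0],[0,0,0],[0,0,0],[0,0,0],[0,0,0],[0,0,0]], slide=[[0,0.001,-0.0004],[0,0.001,-0.0004],[0,0.001,-0.0004],[0,0.001,-0.0004],[0,0.001,-0.0004],[0,0,0],[0,0,0],[0,0,0],[0,0,0],[0,0,0]], gripper=[-1,-1,-1,-1,-1,-1,-1,-1,-1,-1])

```text
time_s: 14.45
position: [0.5141, 0.1264, 0.2295]
tool_rot: [[0.975, 0.223, -0.0], [0.223, -0.975, 0.002], [0.0, -0.002, -1.0]]
ft_force: [-3.7, 4.4, 3.5]
grip_width: 0.0254
```

```bash
python3 st.py; python3 - <<'E'
from rig import viewer
import cv2,numpy as np
for n in ["wrist"]:
    d=viewer.get_image(n); cv2.imwrite(f"pics/{n}5.png",d["pixels"]); np.savez(f"pics/{n}5.npz",**d)
E
```

```text
14.45 pos [0.5141 0.1264 0.2295] q [  0.9  20.3  78.9   0.1  80.8 -12. ] F [-3.68  4.37  3.46] w 0.0254
[[0.975, 0.223, -0.0], [0.223, -0.975, 0.002], [0.0, -0.002, -1.0]]
```

View pics/wrist5.png

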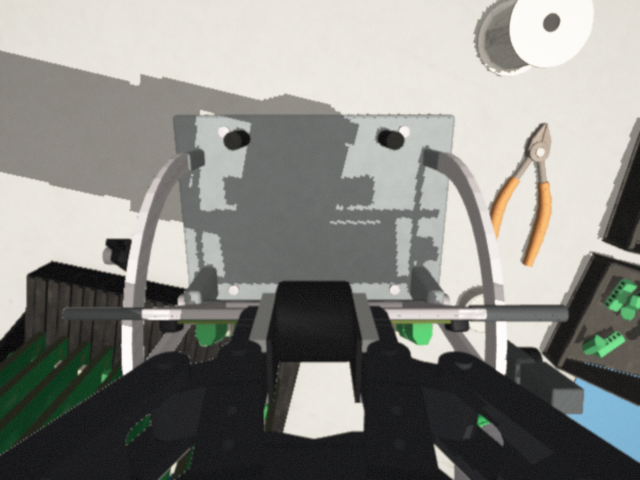

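The wrist picture shows the pointer's left end at (65,313). The black marker is below it at (118,252). The dark stop block is at (555,385), still ahead of the lug (560,313).

```bash
python3 - <<'E'
from h import *
T=dict(np.load("pics/top0.npz"));S=dict(np.load("pics/scene0.npz"));W=dict(np.load("pics/wrist5.npz"))
a=np.radians(13.0);ex=np.array([np.cos(a),np.sin(a),0]);ey=np.array([-np.sin(a),np.cos(a),0])
hm=np.array([.487,.241,.06])-.19*ey
H=lambda p:(ex@(p-hm),ey@(p-hm),p[2]-.06)
def show(n,rs):
    p,e=tri(rs); x,y,z=H(p); print(n,np.round(e,4),"hinge",np.round([x,y,z],4),"r",np.hypot(y,z).round(4),"th",np.arctan2(z,y).round(3))
show("stopTS",[ray(T,311.7,195.3),ray(S,303.3,185)])
show("stop TW",[ray(T,311.7,195.3),ray(W,555,385)])
show("marker TW",[ray(T,303,324.2),ray(W,120,252)])
show("marker SW",[ray(S,371.4,299.5),ray(W,120,252)])
p=np.array([.5141,.1264,.2375]); h=H(p); print(np.arctan2(h[2],h[1]))
cv2.imwrite("pics/w5c.png",cv2.resize(W["pixels"][220:340,40:200],None,fx=5,fy=5,interpolation=cv2.INTER_CUBIC))
E
```

```text
stopTS [0.0018 0.0018] hinge [0.1061 0.0231 0.1284] r 0.1305 th 1.393
stop TW [0.0061 0.0061] hinge [0.1061 0.0253 0.1419] r 0.1442 th 1.394
marker TW [0.0016 0.0016] hinge [-0.1067  0.072   0.0854] r 0.1117 th 0.871
marker SW [0.0011 0.0011] hinge [-0.1046  0.0743  0.0918] r 0.1181 th 0.89
1.1842772381885702
```

View pics/w5c.png

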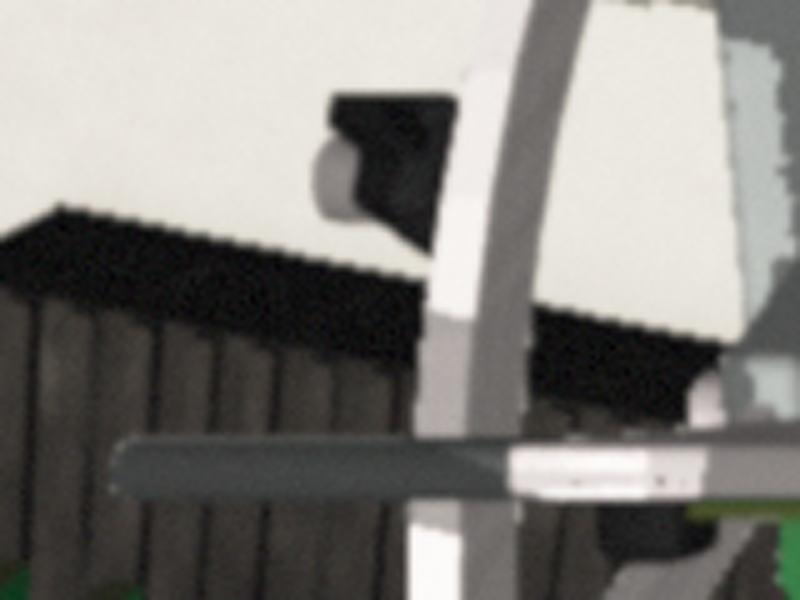

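Call:
jog_arm(dr=[[0,0,0],[0,0,0],[0,0,0],[0,0,0],[0,0,0],[0,0,0],[0,0,0],[0,0,0],[0,0,0],[0,0,0]], slide=[[0,0.001,-0.0004],[0,0.001,-0.0004],[0,0.001,-0.0004],[0,0.001,-0.0003],[0,0.001,-0.0003],[0,0,0],[0,0,0],[0,0,0],[0,0,0],[0,0,0]], gripper=[-1,-1,-1,-1,-1,-1,-1,-1,-1,-1])

```text
time_s: 15.5
position: [0.5152, 0.1215, 0.2314]
tool_rot: [[0.975, 0.223, -0.0], [0.223, -0.975, 0.002], [0.0, -0.002, -1.0]]
ft_force: [-2.9, 4.3, 4.9]
grip_width: 0.0256
```

Call:
jog_arm(dr=[[0,0,0],[0,0,0],[0,0,0],[0,0,0],[0,0,0],[0,0,0],[0,0,0],[0,0,0],[0,0,0],[0,0,0]], slide=[[0,0.001,-0.0004],[0,0.001,-0.0004],[0,0.001,-0.0003],[0,0.001,-0.0003],[0,0.001,-0.0003],[0,0.001,-0.0003],[0,0,0],[0,0,0],[0,0,0],[0,0,0]], gripper=[-1,-1,-1,-1,-1,-1,-1,-1,-1,-1])

```text
time_s: 16.5
position: [0.5166, 0.1154, 0.2334]
tool_rot: [[0.975, 0.223, 0.0], [0.223, -0.975, 0.001], [0.0, -0.001, -1.0]]
ft_force: [-3.7, 4.1, 3.4]
grip_width: 0.0251
```

Call:
jog_arm(dr=[[0,0,0],[0,0,0],[0,0,0],[0,0,0],[0,0,0],[0,0,0],[0,0,0],[0,0,0],[0,0,0],[0,0,0]], slide=[[0,0.001,-0.0003],[0,0.001,-0.0003],[0,0.001,-0.0003],[0,0.001,-0.0003],[0,0.001,-0.0003],[0,0,0],[0,0,0],[0,0,0],[0,0,0],[0,0,0]], gripper=[-1,-1,-1,-1,-1,-1,-1,-1,-1,-1])

```text
time_s: 17.5
position: [0.5177, 0.1107, 0.2349]
tool_rot: [[0.975, 0.223, -0.0], [0.223, -0.975, 0.002], [0.0, -0.001, -1.0]]
ft_force: [-4.2, 4.7, 4.1]
grip_width: 0.0251
```

Call:
jog_arm(dr=[[0,0,0],[0,0,0],[0,0,0],[0,0,0],[0,0,0],[0,0,0],[0,0,0],[0,0,0],[0,0,0],[0,0,0]], slide=[[0,0.001,-0.0003],[0,0.001,-0.0003],[0,0.001,-0.0003],[0,0.001,-0.0003],[0,0,0],[0,0,0],[0,0,0],[0,0,0],[0,0,0],[0,0,0]], gripper=[-1,-1,-1,-1,-1,-1,-1,-1,-1,-1])

```text
time_s: 18.5
position: [0.5187, 0.1064, 0.2361]
tool_rot: [[0.975, 0.223, 0.0], [0.223, -0.975, 0.0], [0.0, -0.0, -1.0]]
ft_force: [-3.1, 4.0, 5.0]
grip_width: 0.0255
```

Call:
jog_arm(dr=[[0,0,0],[0,0,0],[0,0,0],[0,0,0],[0,0,0],[0,0,0],[0,0,0],[0,0,0],[0,0,0],[0,0,0]], slide=[[0,0.001,-0.0003],[0,0.001,-0.0003],[0,0,0],[0,0,0],[0,0,0],[0,0,0],[0,0,0],[0,0,0],[0,0,0],[0,0,0]], gripper=[-1,-1,-1,-1,-1,-1,-1,-1,-1,-1])

```text
time_s: 19.5
position: [0.5191, 0.1044, 0.2366]
tool_rot: [[0.975, 0.223, 0.0], [0.223, -0.975, -0.0], [0.0, 0.0, -1.0]]
ft_force: [-1.1, 4.1, 4.3]
grip_width: 0.025
```

```bash
python3 st.py; python3 - <<'E'
from rig import viewer
import cv2,numpy as np
for n in ["wrist"]:
    d=viewer.get_image(n); cv2.imwrite(f"pics/{n}6.png",d["pixels"]); np.savez(f"pics/{n}6.npz",**d)
E
```

```text
19.5 pos [0.5191 0.1044 0.2366] q [ -1.5  20.   78.2   0.   81.8 -14.3] F [-1.12  4.08  4.35] w 0.025
[[0.975, 0.223, 0.0], [0.223, -0.975, -0.0], [0.0, 0.0, -1.0]]
```

View pics/wrist6.png

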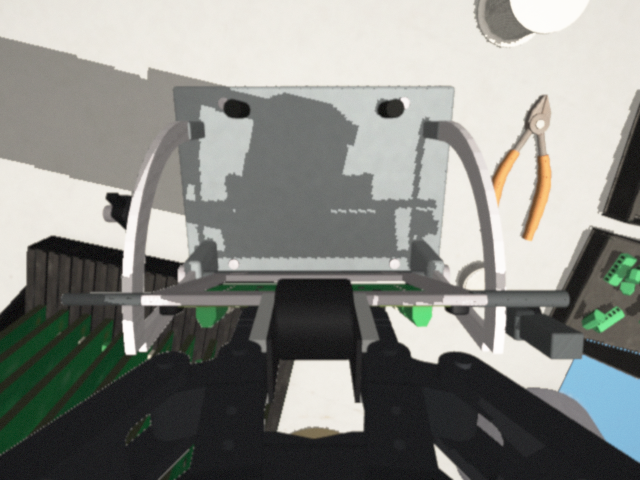

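The lug (560,299) is now just short of the stop block, whose near edge is at about row 312.

Call:
jog_arm(dr=[[0,0,0],[0,0,0],[0,0,0],[0,0,0],[0,0,0],[0,0,0],[0,0,0],[0,0,0],[0,0,0],[0,0,0]], slide=[[0,0.001,-0.0003],[0,0.001,-0.0003],[0,0.001,-0.0002],[0,0,0],[0,0,0],[0,0,0],[0,0,0],[0,0,0],[0,0,0],[0,0,0]], gripper=[-1,-1,-1,-1,-1,-1,-1,-1,-1,-1])

```text
time_s: 20.55
position: [0.5197, 0.1014, 0.2374]
tool_rot: [[0.975, 0.223, 0.0], [0.223, -0.975, -0.0], [0.0, 0.0, -1.0]]
ft_force: [0.1, 2.9, 2.5]
grip_width: 0.025
```

Call:
jog_arm(dr=[[0,0,0],[0,0,0],[0,0,0],[0,0,0],[0,0,0],[0,0,0],[0,0,0],[0,0,0],[0,0,0],[0,0,0]], slide=[[0,0.001,-0.0003],[0,0.001,-0.0002],[0,0,0],[0,0,0],[0,0,0],[0,0,0],[0,0,0],[0,0,0],[0,0,0],[0,0,0]], gripper=[-1,-1,-1,-1,-1,-1,-1,-1,-1,-1])

```text
time_s: 21.55
position: [0.5202, 0.0995, 0.2379]
tool_rot: [[0.975, 0.223, 0.0], [0.223, -0.975, -0.0], [0.0, 0.0, -1.0]]
ft_force: [2.1, 2.7, 0.8]
grip_width: 0.0257
```

Call:
jog_arm(dr=[[0,0,0],[0,0,0],[0,0,0],[0,0,0],[0,0,0],[0,0,0],[0,0,0],[0,0,0],[0,0,0],[0,0,0]], slide=[[0,0.001,-0.0002],[0,0.001,-0.0002],[0,0,0],[0,0,0],[0,0,0],[0,0,0],[0,0,0],[0,0,0],[0,0,0],[0,0,0]], gripper=[-1,-1,-1,-1,-1,-1,-1,-1,-1,-1])

```text
time_s: 22.55
position: [0.5206, 0.0975, 0.2383]
tool_rot: [[0.975, 0.223, -0.0], [0.223, -0.975, -0.0], [-0.0, 0.0, -1.0]]
ft_force: [2.9, 3.1, 0.1]
grip_width: 0.0251
```

Call:
jog_arm(dr=[[0,0,0],[0,0,0],[0,0,0],[0,0,0],[0,0,0],[0,0,0],[0,0,0],[0,0,0],[0,0,0],[0,0,0]], slide=[[0,0.001,-0.0002],[0,0.001,-0.0002],[0,0,0],[0,0,0],[0,0,0],[0,0,0],[0,0,0],[0,0,0],[0,0,0],[0,0,0]], gripper=[-1,-1,-1,-1,-1,-1,-1,-1,-1,-1])

```text
time_s: 23.55
position: [0.5211, 0.0956, 0.2387]
tool_rot: [[0.975, 0.223, 0.0], [0.223, -0.975, 0.0], [0.0, -0.0, -1.0]]
ft_force: [2.8, 3.3, 1.3]
grip_width: 0.0252
```

Call:
jog_arm(dr=[[0,0,0],[0,0,0],[0,0,0],[0,0,0],[0,0,0],[0,0,0],[0,0,0],[0,0,0],[0,0,0],[0,0,0]], slide=[[0,0.001,-0.0002],[0,0.001,-0.0002],[0,0,0],[0,0,0],[0,0,0],[0,0,0],[0,0,0],[0,0,0],[0,0,0],[0,0,0]], gripper=[-1,-1,-1,-1,-1,-1,-1,-1,-1,-1])

```text
time_s: 24.55
position: [0.5212, 0.0951, 0.2389]
tool_rot: [[0.975, 0.224, -0.001], [0.224, -0.975, 0.003], [-0.0, -0.003, -1.0]]
ft_force: [1.4, 12.4, -0.9]
grip_width: 0.0248
```

```bash
python3 st.py; python3 - <<'E'
from rig import viewer
import cv2,numpy as np
for n in ["wrist"]:
    d=viewer.get_image(n); cv2.imwrite(f"pics/{n}7.png",d["pixels"]); np.savez(f"pics/{n}7.npz",**d)
    cv2.imwrite("pics/w7c.png",cv2.resize(d["pixels"][240:380,440:620],None,fx=4,fy=4,interpolation=cv2.INTER_CUBIC))
E
```

```text
24.55 pos [0.5212 0.0951 0.2389] q [ -2.6  19.9  77.9   0.2  82.2 -15.5] F [ 1.36 12.37 -0.86] w 0.0248
[[0.975, 0.224, -0.001], [0.224, -0.975, 0.003], [-0.0, -0.003, -1.0]]
```

View pics/w7c.png

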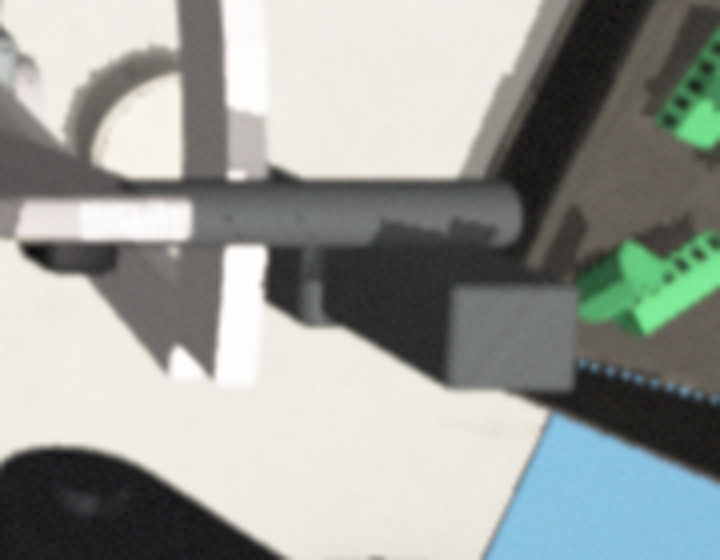

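The stop can be felt: the y force rose from about 3 to 12.4 N while the tool moved only 0.5 mm, and the picture shows the lug touching the block. I'll start lowering.

Call:
jog_arm(dr=[[0,0,0],[0,0,0],[0,0,0],[0,0,0],[0,0,0],[0,0,0],[0,0,0],[0,0,0],[0,0,0],[0,0,0]], slide=[[0,-0.0095,0.0022],[0,-0.008,0.0023],[0,-0.0079,0.0026],[0,-0.0078,0.003],[0,-0.0077,0.0033],[0,-0.0075,0.0037],[0,-0.0073,0.004],[0,-0.0072,0.0043],[0,-0.007,0.0046],[0,-0.0068,0.0049]], gripper=[-1,-1,-1,-1,-1,-1,-1,-1,-1,-1])

```text
time_s: 25.6
position: [0.5042, 0.1691, 0.2039]
tool_rot: [[0.975, 0.223, -0.0], [0.223, -0.975, 0.0], [-0.0, -0.0, -1.0]]
ft_force: [-0.0, 1.5, 4.1]
grip_width: 0.0251
```

Call:
jog_arm(dr=[[0,0,0],[0,0,0],[0,0,0],[0,0,0],[0,0,0],[0,0,0],[0,0,0],[0,0,0],[0,0,0],[0,0,0]], slide=[[0,0,0],[0,0,0],[0,0,0],[0,0,0],[0,0,0],[0,0,0],[0,0,0],[0,0,0],[0,0,0],[0,0,0]], gripper=[-1,-1,-1,-1,-1,-1,-1,-1,-1,-1])

```text
time_s: 26.6
position: [0.5043, 0.1686, 0.2043]
tool_rot: [[0.975, 0.223, -0.0], [0.223, -0.975, 0.001], [-0.0, -0.001, -1.0]]
ft_force: [0.2, 4.9, 3.5]
grip_width: 0.0251
```

```bash
python3 st.py; python3 - <<'E'
from rig import viewer
import cv2,numpy as np
for n in ["wrist","top","scene"]:
    d=viewer.get_image(n); cv2.imwrite(f"pics/{n}8.png",d["pixels"]); np.savez(f"pics/{n}8.npz",**d)
    if n=="wrist": cv2.imwrite("pics/w8c.png",cv2.resize(d["pixels"][250:420,30:230],None,fx=4,fy=3.5,interpolation=cv2.INTER_CUBIC))
    if n=="top": cv2.imwrite("pics/t8c.png",cv2.resize(d["pixels"][290:350,270:350],None,fx=8,fy=8,interpolation=cv2.INTER_CUBIC))
E
```

```text
26.6 pos [0.5043 0.1686 0.2043] q [ 5.7 21.8 81.   0.1 77.2 -7.2] F [0.18 4.87 3.49] w 0.0251
[[0.975, 0.223, -0.0], [0.223, -0.975, 0.001], [-0.0, -0.001, -1.0]]
```

View pics/wrist8.png

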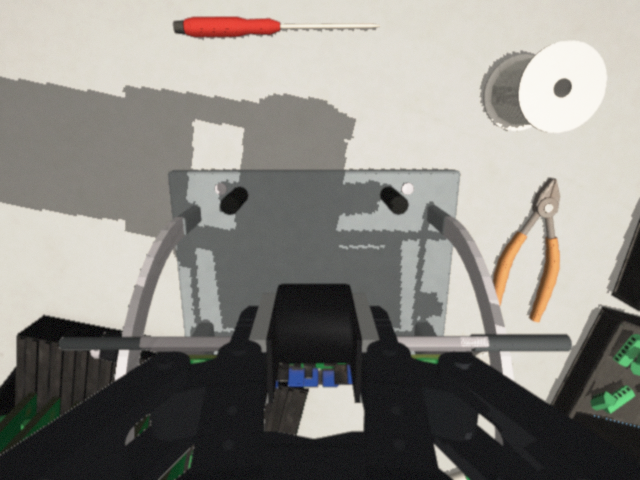

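View pics/t8c.png

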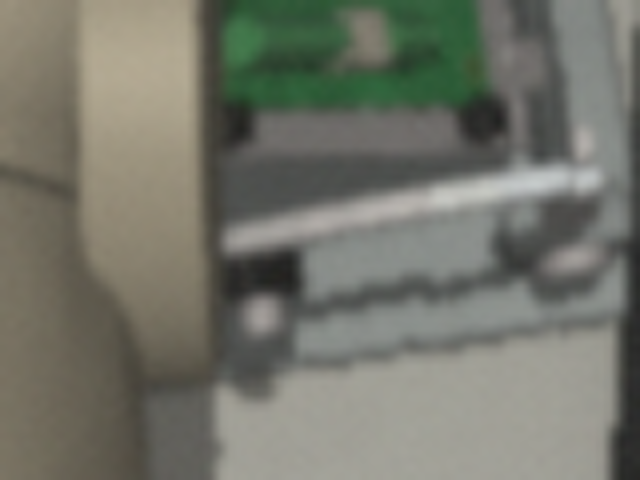

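View pics/scene8.png

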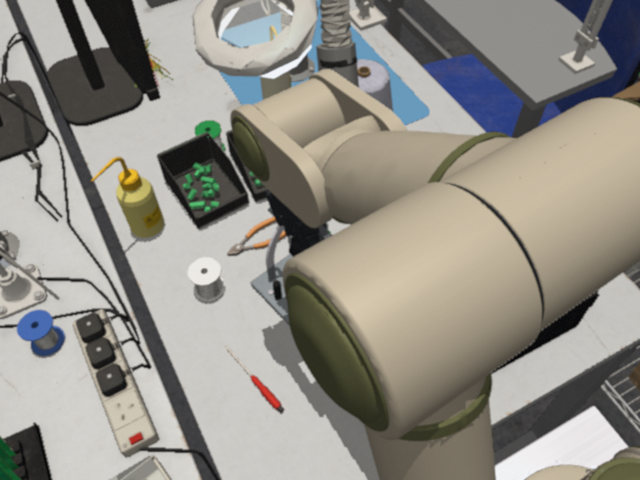

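```bash
python3 - <<'E'
from h import *
T=dict(np.load("pics/top0.npz"));S=dict(np.load("pics/scene0.npz"));W5=dict(np.load("pics/wrist5.npz"));W7=dict(np.load("pics/wrist7.npz"));W8=dict(np.load("pics/wrist8.npz"))
a=np.radians(13.0);ex=np.array([np.cos(a),np.sin(a),0]);ey=np.array([-np.sin(a),np.cos(a),0])
hm=np.array([.487,.241,.06])-.19*ey
H=lambda p:np.array((ex@(p-hm),ey@(p-hm),p[2]-.06))
t=(302.8,329.1);s=(376,302.9);w=(107.6,255.6)
def show(n,rs):
    p,e=tri(rs); x,y,z=H(p); print(n,np.round(e,4),"hinge",np.round([x,y,z],4),"r",np.hypot(y,z).round(4),"th",np.arctan2(z,y).round(3))
show("TS",[ray(T,*t),ray(S,*s)]);show("TW",[ray(T,*t),ray(W5,*w)]);show("SW",[ray(S,*s),ray(W5,*w)]);show("all",[ray(T,*t),ray(S,*s),ray(W5,*w)])
for th in (.84,.87,.9,.922,.94):
  for x in (-.116,):
    for d,n in((W8,"W8"),(W7,"W7")):
        f=lambda r,x:proj(d,hm+ex*x+ey*r*np.cos(th)+np.array([0,0,r*np.sin(th)])).round(1)
        print(th,n,"mark@140 x-.116",f(.14,x),"tipend133 x-.107",f(.133,-.107),"tipstart",f(.123,-.107),"scr118",f(.118,-.114))
cv2.imwrite("pics/w7d.png",cv2.resize(W7["pixels"][160:320,40:200],None,fx=3.7,fy=3.7,interpolation=cv2.INTER_CUBIC))
cv2.imwrite("pics/w8d.png",cv2.resize(W8["pixels"][280:400,40:200],None,fx=5,fy=5,interpolation=cv2.INTER_CUBIC))
E
```

```text
TS [0.0004 0.0004] hinge [-0.1141  0.0723  0.0929] r 0.1177 th 0.91
TW [0.0002 0.0002] hinge [-0.114   0.072   0.0871] r 0.113 th 0.88
SW [0.0008 0.0008] hinge [-0.1126  0.072   0.0899] r 0.1152 th 0.895
all [0.001  0.001  0.0009] hinge [-0.1132  0.072   0.0896] r 0.1149 th 0.894
0.84 W8 mark@140 x-.116 [ 66.4 328.1] tipend133 x-.107 [ 92.7 331.3] tipstart [102.4 335.6] scr118 [ 93.6 337.6]
0.84 W7 mark@140 x-.116 [ 80.4 159.6] tipend133 x-.107 [104.8 167.8] tipstart [113.5 178.7] scr118 [104.9 183.8]
0.87 W8 mark@140 x-.116 [ 64.1 337. ] tipend133 x-.107 [ 90.8 339.5] tipstart [100.9 342.9] scr118 [ 92.1 344.5]
0.87 W7 mark@140 x-.116 [ 78.4 166.6] tipend133 x-.107 [103.2 174.3] tipstart [112.1 184.5] scr118 [103.5 189.3]
0.9 W8 mark@140 x-.116 [ 62.  346.2] tipend133 x-.107 [ 89.1 348. ] tipstart [ 99.4 350.4] scr118 [ 90.6 351.5]
0.9 W7 mark@140 x-.116 [ 76.5 173.8] tipend133 x-.107 [101.6 181. ] tipstart [110.8 190.5] scr118 [102.2 195. ]
0.922 W8 mark@140 x-.116 [ 60.5 353. ] tipend133 x-.107 [ 87.9 354.3] tipstart [ 98.4 355.9] scr118 [ 89.6 356.7]
0.922 W7 mark@140 x-.116 [ 75.1 179.3] tipend133 x-.107 [100.5 186.1] tipstart [109.8 195. ] scr118 [101.3 199.2]
0.94 W8 mark@140 x-.116 [ 59.3 358.7] tipend133 x-.107 [ 86.9 359.5] tipstart [ 97.6 360.5] scr118 [ 88.9 361. ]
0.94 W7 mark@140 x-.116 [ 74.1 183.9] tipend133 x-.107 [ 99.6 190.3] tipstart [109.1 198.8] scr118 [100.6 202.8]
```

View pics/w7d.png

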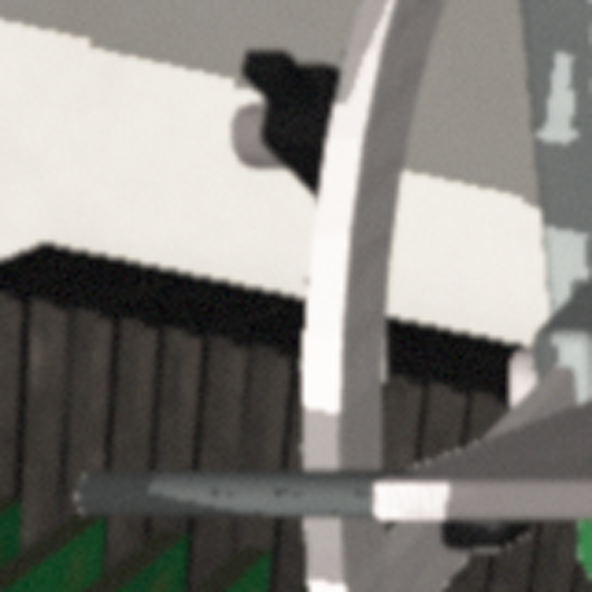

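View pics/w8d.png

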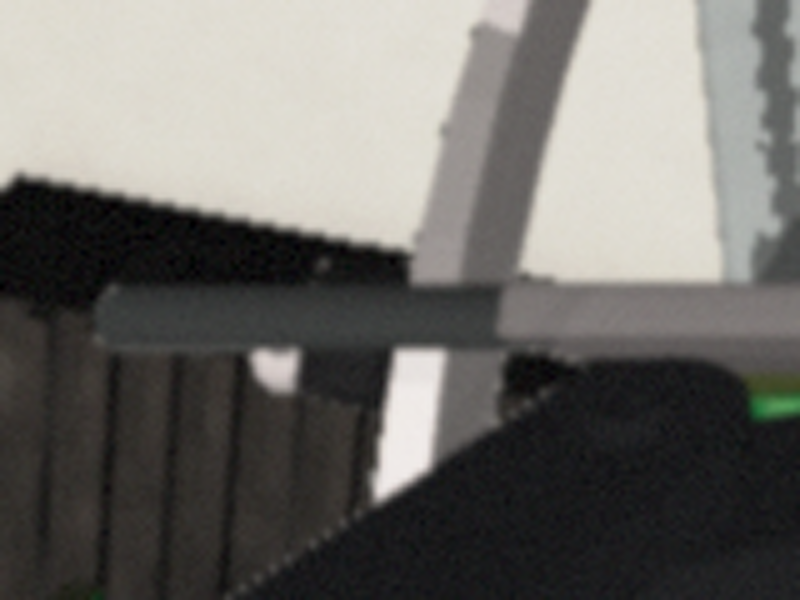

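```bash
python3 - <<'E'
from h import *
a=np.radians(13.0);ex=np.array([np.cos(a),np.sin(a),0]);ey=np.array([-np.sin(a),np.cos(a),0])
hm=np.array([.487,.241,.06])-.19*ey
D={n:dict(np.load(f"pics/wrist{n}.npz")) for n in (4,5,6,7,8)}
pt=lambda r,th,x:hm+ex*x+ey*r*np.cos(th)+np.array([0,0,r*np.sin(th)])
for n,d in D.items():
    c=-d["R"].T@d["t"]; h=c-hm; print(n,"cam ang",np.arctan2(h[2],ey@h).round(3),"depth screw",(d["R"]@pt(.118,.89,-.114)+d["t"])[2].round(4), "f",d["camera_matrix"][1,1].round(0))
# vision angle of pointer (centre row near col of x=-.116)
from scipy.optimize import brentq
for n,row,th0 in((4,344,.934),(5,313.5,1.184),(6,299.,1.307),(7,293.8,1.359),(8,343.2,.922)):
    th=brentq(lambda t:proj(D[n],pt(.14,t,-.118))[1]-row,th0-.3,th0+.3); print(n,"pointer vision th",round(th,3),"proprio",th0)
# marker vision in each: screw
for n,row in((5,255.6),(7,196.5)):
    print(n,"screw th",brentq(lambda t:proj(D[n],pt(.118,t,-.114))[1]-row,.6,1.1))
print("7 tip th",brentq(lambda t:proj(D[7],pt(.133,t,-.105))[1]-177.6,.6,1.1))
E
```

```text
4 cam ang 0.978 depth screw 0.2109 f 403.0
5 cam ang 1.122 depth screw 0.2204 f 403.0
6 cam ang 1.192 depth screw 0.2206 f 403.0
7 cam ang 1.223 depth screw 0.2202 f 403.0
8 cam ang 0.971 depth screw 0.2086 f 403.0
4 pointer vision th 0.909 proprio 0.934
5 pointer vision th 1.152 proprio 1.184
6 pointer vision th 1.272 proprio 1.307
7 pointer vision th 1.323 proprio 1.359
8 pointer vision th 0.89 proprio 0.922
5 screw th 0.8972081965785687
7 screw th 0.907887450058179
7 tip th 0.8850414181663596
```

The wrist camera puts the pointer at about 0.89 rad and the marker at about 0.885–0.91 rad, so they should agree to about 3 mm. The cradle has been held still for 1 s, so I'll check the state once more and hand in.

```bash
python3 st.py; python3 -c "
from rig import env,observe
import numpy as np
print(np.round(observe()['qvel'],3)); print(env.close_job())"
```

```text
26.75 pos [0.5043 0.1686 0.2043] q [ 5.7 21.8 81.   0.1 77.2 -7.2] F [0.3  4.97 3.53] w 0.0251
[[0.975, 0.223, -0.0], [0.223, -0.975, 0.001], [-0.0, -0.001, -1.0]]
[ 0.13   0.03   0.055  0.012 -0.129  0.064]
the job is handed in; nothing more can be done
None
```

I gripped the knob on its flat ends and raised the cradle in small steps until I felt the stop. I then lowered it to the marker and handed the job in at 26.75 s, still holding the knob; no verdict was reported.

- **Stop:** The y force rose from about 3 N to 12 N over the last 0.5 mm of movement, which is roughly 12 N at the lug. The wrist picture showed the lug touching the stop block. The tool position put the stop at about 1.36 rad.
- **Alignment:** In the last wrist picture the pointer covers the marker's tip and reads about 0.89 rad. The marker measured 0.885 to 0.91 rad, so I expect an error of about 3 mm or less against the 8 mm limit. I couldn't check this from another camera, because the arm hid the pointer in the top and scene views.
- **Disagreement:** The tool position put the cradle about 0.03 rad higher than the wrist camera did, at 0.92 rad against 0.89 rad. Even if 0.92 rad is right, the pointer should still be within 8 mm of the mark.
- **Holding:** At hand-in the grip opening was 25 mm on the knob and the arm was still.
- **Bystanders:** I saw nothing displaced in the last pictures, but I didn't measure the other objects again.

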